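# Find the full sugar tin by its weight and hold it over the mixing bowl

### The arm

A 7-joint arm with a two-finger parallel gripper is mounted at the origin on the work surface. World frame = base frame: x ahead of the robot, y to its left, z up, the work surface at z = 0. Lengths are in m, angles in rad, forces in N, time in s.
With the tool pointing down it reaches from about 0.4 to 0.85 m from the base axis. Payload 10.4 kg.
Tool frame: the origin (TCP) lies between the finger pads; the fingertips stand 19 mm ahead of it and the grasp point (between the pads) is the TCP; z points along the fingers, x is the direction in which the jaws open and shut, and the axes are right-handed (so a half turn about z gives the same grasp; the last joint's range is limited). The gripper opens to 87 mm and grips with 3 to 60 N. Pads are 19 mm wide; open, the fingers measure 117 mm over their backs; the gripper's body (75 mm by 190 mm) begins 51 mm behind the grasp point.
Start: joints at [1.255, 0.332, -0.065, 1.46, 0.022, 1.35, -0.088], TCP at [0.18, -0.598, 0.242] pointing down, gripper open.
Joint ranges: [-2.6, 2.6], [-0.5, 2.12], [-1.47, 1.34], [0.16, 2.42], [-1.27, 4.41], [0.06, 2.06], [-2.6, 2.6]. Speed limits (rad/s): [2.22, 2.22, 2.79, 2.79, 3.14, 3.14, 3.14].

### API

Orientations are given as a unit quaternion [x, y, z, w].
In Python, from bench import * gives the robot as it stands.
- The arm moves only by the tool step_arm, never from a script. Its argument "commands" is a list of rows, each a list of 6 numbers: the shift along the tool's x, y, z in m, then the turn, a rotation vector about the tool's x, y, z in rad. In form: [[tx, ty, tz, rx, ry, rz], ...]. A call has 1 to 12 rows; each row shifts and turns the commanded pose from where the row before left it, along the tool's axes as they then stand; what a row does not reach is not made up. A row lasts 1/10 s, in which the tool goes at most 50 mm and 8.59 degrees, less where a joint would pass 70% of its speed; a pose out of reach is approached as far as the arm can. A call with a gripper value outside its range is refused whole. "gripper" is the opening, from 0 (shut) to 1 (fully open), set as the call begins (left out, the last holds). The fingers move at their own pace and stop on an object; "grip_force" is the grip in N (left out, the last holds). Time passes only in rows, so rows that do not move let the fingers close. It gives the time, the measured TCP pose, the force and the opening at its end, in the units of the state.
- read_state(): the state, without advancing time (a new reading comes with each control period).
- camera(name): name is "side" or "top" or "wrist"; returns the picture (420x560x3 uint8, red, green, blue); there is no depth.
- get_calibration(name): a dict with "fx", "fy", "cx", "cy" (pixels), "k1" (the pictures are not rectified: a ray, as slopes to the right and down, at radius r is drawn at 1 + k1 r^2 times it, then the intrinsics apply), "R" (3x3) and "t" (3): a world point X has camera coordinates R X + t. Camera axes: x right, y down, z forward; pixel columns grow to the right and rows downward; lengths in m; the calibration is good to about 2 mm. A picture is of the moment at which its call begins: read the wrist's pose just before it. get_calibration takes no time and is no camera call; for the wrist camera it gives the pose at the moment of the call.
- close_job(): hands the job in, once; it reports no verdict.
The state is a dict: "time": time; "joint_positions": joint angles; "joint_vel": joint speeds; "joint_torque": joint torques, N m; "ee_pos": TCP position; "eef_rot": TCP orientation; "ft_force": force on the tool from outside, world axes, zero at the start; "torque": the same for the moment, N m; "width": finger opening in m.
Only numpy, scipy, OpenCV 4.12 (cv2) and the standard library are available. Lean on these libraries where they do the work, as an engineer would, in place of code of your own. Each camera call takes 0.05 s, during which the arm holds its last target. There are 200 camera calls.

### The job

One of the three identical closed sugar tins on the teal tray is still full: find it by hefting, as the heaviest of the three. Stand the two lighter tins upright inside the shallow steel refill tray, set down and not dropped, and hold the heaviest up in the gripper over the middle of the steel mixing bowl, upright, still and well clear of the rim. Finish while still holding it there, with the other things on the table left where they are.

Things in the scene. Friction and masses are not known exactly. Their poses are not given: they have to be found in the camera images.
- tin_a_center (a point): the first (at the tray's -x end) of three identical closed sugar tins, red with a brass-coloured lid of equal width that stays shut: rigid upright cylinder, 58 mm diameter, 90 mm tall. This point: on its axis, 45 mm above its underside; z up its axis. Weights 0.13 to 0.46 kg; the full tin, any of the three, is at least 0.12 kg heavier than each other one. Sugar blocks inside may shift a few mm
- tin_b_center (a point): the second (in the middle of the tray) of three identical closed sugar tins, red with a brass-coloured lid of equal width that stays shut: rigid upright cylinder, 58 mm diameter, 90 mm tall. This point: on its axis, 45 mm above its underside; z up its axis. Weights 0.13 to 0.46 kg; the full tin, any of the three, is at least 0.12 kg heavier than each other one. Sugar blocks inside may shift a few mm
- tin_c_center (a point): the third (at the tray's +x end) of three identical closed sugar tins, red with a brass-coloured lid of equal width that stays shut: rigid upright cylinder, 58 mm diameter, 90 mm tall. This point: on its axis, 45 mm above its underside; z up its axis. Weights 0.13 to 0.46 kg; the full tin, any of the three, is at least 0.12 kg heavier than each other one. Sugar blocks inside may shift a few mm
- tin_tray: flat teal plastic tray, 340 x 130 mm, fixed to the table, on which the three tins stand in one row along its x axis, about 110 mm apart, within 10 mm of its centre line. Origin: centre of its underside; floor 6 mm above the table, with a round lip to 12 mm high around it
- refill_tray_floor (a point): centre of the inner floor of the refill tray, a shallow stainless-steel sheet pan fixed to the table: 320 mm along its x axis, 220 mm along its y axis outside, walls 4 mm, rim 29 mm and floor 4 mm above the table. x and y run along its sides, z up. Empty at the start; room for three tins in a row along x
- refill_tray: the same sheet pan; origin at the centre of its underside, on the table
- bowl_rim (a point): centre of the mouth of the round stainless-steel mixing bowl, level with its rim, 90 mm above the table; the bowl is fixed, empty, 208 mm across at the rim, z up
- mixing_bowl: the same bowl; origin at the centre of its underside, on the table
- soy_bottle: bystander: brown sauce bottle with red cap, 56 mm in diameter, 200 mm tall, origin at the centre of its underside
- chilli_jar: bystander: red chilli jar with white cap, 58 mm in diameter, 75 mm tall, between bowl and refill tray, on the robot's side; origin at the centre of its underside
- rice_bowl: bystander: white rice bowl, 110 mm across, 55 mm tall, on the robot's side of the mixing bowl; origin at the centre of its underside
- ladle: bystander: steel serving spoon, 300 mm long, lying beyond the refill tray at the robot's right; origin under its middle
- teacup: bystander: blue ceramic cup without handle, 70 mm across, 60 mm tall, at the robot's left of the tin tray; origin at the centre of its underside
Not all that is in view belongs to the job. What is shaped like the part that bears tin_c_center but green or pink is not meant.

How it is judged:
At the end, for the whole second after the job is handed in: Heaviest tin gripped, still, tilted under 0.25 rad, within 60 mm of the bowl's axis, its underside 20 mm or more above the rim, off the bowl; the two others released, at rest, upright within 0.12 rad on the refill tray's floor, each pressing under 3 N on it (the full tin weighs over 3.6 N) ((((z of tin_a_center in the frame of bowl_rim above 0.065 m and horizontal distance between tin_a_center and bowl_rim below 0.06 m and angle between tin_a_center's own z axis and vertical below 0.25 rad and contact force between tin_a and the fingers above 2 N and contact force between tin_a and mixing_bowl below 0.05 N and linear speed of tin_a below 0.03 m/s) and (x of tin_b_center in the frame of refill_tray_floor between -0.15 and 0.15 m and y of tin_b_center in the frame of refill_tray_floor between -0.1 and 0.1 m and z of tin_b_center in the frame of refill_tray_floor between 0.038 and 0.052 m and angle between tin_b_center's own z axis and vertical below 0.12 rad and linear speed of tin_b below 0.03 m/s and contact force between tin_b and the fingers below 0.1 N and contact force between tin_b and refill_tray between 0.6 and 3 N) and (x of tin_c_center in the frame of refill_tray_floor between -0.15 and 0.15 m and y of tin_c_center in the frame of refill_tray_floor between -0.1 and 0.1 m and z of tin_c_center in the frame of refill_tray_floor between 0.038 and 0.052 m and angle between tin_c_center's own z axis and vertical below 0.12 rad and linear speed of tin_c below 0.03 m/s and contact force between tin_c and the fingers below 0.1 N and contact force between tin_c and refill_tray between 0.6 and 3 N)) or ((z of tin_b_center in the frame of bowl_rim above 0.065 m and horizontal distance between tin_b_center and bowl_rim below 0.06 m and angle between tin_b_center's own z axis and vertical below 0.25 rad and contact force between tin_b and the fingers above 2 N and contact force between tin_b and mixing_bowl below 0.05 N and linear speed of tin_b below 0.03 m/s) and (x of tin_a_center in the frame of refill_tray_floor between -0.15 and 0.15 m and y of tin_a_center in the frame of refill_tray_floor between -0.1 and 0.1 m and z of tin_a_center in the frame of refill_tray_floor between 0.038 and 0.052 m and angle between tin_a_center's own z axis and vertical below 0.12 rad and linear speed of tin_a below 0.03 m/s and contact force between tin_a and the fingers below 0.1 N and contact force between tin_a and refill_tray between 0.6 and 3 N) and (x of tin_c_center in the frame of refill_tray_floor between -0.15 and 0.15 m and y of tin_c_center in the frame of refill_tray_floor between -0.1 and 0.1 m and z of tin_c_center in the frame of refill_tray_floor between 0.038 and 0.052 m and angle between tin_c_center's own z axis and vertical below 0.12 rad and linear speed of tin_c below 0.03 m/s and contact force between tin_c and the fingers below 0.1 N and contact force between tin_c and refill_tray between 0.6 and 3 N)) or ((z of tin_c_center in the frame of bowl_rim above 0.065 m and horizontal distance between tin_c_center and bowl_rim below 0.06 m and angle between tin_c_center's own z axis and vertical below 0.25 rad and contact force between tin_c and the fingers above 2 N and contact force between tin_c and mixing_bowl below 0.05 N and linear speed of tin_c below 0.03 m/s) and (x of tin_a_center in the frame of refill_tray_floor between -0.15 and 0.15 m and y of tin_a_center in the frame of refill_tray_floor between -0.1 and 0.1 m and z of tin_a_center in the frame of refill_tray_floor between 0.038 and 0.052 m and angle between tin_a_center's own z axis and vertical below 0.12 rad and linear speed of tin_a below 0.03 m/s and contact force between tin_a and the fingers below 0.1 N and contact force between tin_a and refill_tray between 0.6 and 3 N) and (x of tin_b_center in the frame of refill_tray_floor between -0.15 and 0.15 m and y of tin_b_center in the frame of refill_tray_floor between -0.1 and 0.1 m and z of tin_b_center in the frame of refill_tray_floor between 0.038 and 0.052 m and angle between tin_b_center's own z axis and vertical below 0.12 rad and linear speed of tin_b below 0.03 m/s and contact force between tin_b and the fingers below 0.1 N and contact force between tin_b and refill_tray between 0.6 and 3 N)))); the arm keeps its last pose, push and grip.
It fails at once if a tin is knocked over or tipped more than 45 degrees (angle between any of tin_a_center, tin_b_center, tin_c_center's own z axis and vertical above 0.79 rad).
It fails at once if a tin is slammed into the refill tray or the bowl (above 90 N) (contact force between any of tin_a, tin_b, tin_c and refill_tray above 90 N or contact force between any of tin_a, tin_b, tin_c and mixing_bowl above 90 N).
It fails at once if a tin is dropped from more than about 20 mm (falls faster than 0.6 m/s with no finger on it) ((contact force between tin_a and the fingers below 0.05 N and linear speed of tin_a above 0.6 m/s) or (contact force between tin_b and the fingers below 0.05 N and linear speed of tin_b above 0.6 m/s) or (contact force between tin_c and the fingers below 0.05 N and linear speed of tin_c above 0.6 m/s)).
It fails at once if one of the other things on the table is shifted by more than 40 mm (distance of any of soy_bottle, chilli_jar, rice_bowl, ladle, teacup from where it was at the start of the episode above 0.04 m).
It also fails if it takes over 69 s, if anything falls off the work surface, if the arm or the gripper's body presses on something with over 40 N, if the wrist force passes 120 N, or if a joint passes its speed limit or range.

## Working session

There is one attempt and no reset: what is moved stays moved. The work goes in short steps, Python scripts to look and compute and a tool call to move; the robot and the scene stay as the last step left them, time stands still between calls to the robot, and variables do not carry over. Pictures are saved under pics/ and viewed, on a budget of 10 in all, crops included, one or two more only if the job needs it, and the job is handed in when it is done.

Besides the shell and the picture viewer there is one more tool, called after ">>>" as name(argument=value, ...) on one line, values as JSON. step_arm: Moves the arm, as the interface text tells. Its arguments: {"type":"object","properties":{"commands":{"type":"array","items":{"type":"array","items":{"type":"number"}}},"gripper":{"type":"number"},"grip_force":{"type":"number"}},"required":["commands"]}

```bash
mkdir -p pics; python3 - <<'E'
from bench import *
import cv2
s=read_state();print(s)
for n in("top","side"):
    cv2.imwrite(f"pics/{n}0.png",camera(n)[:,:,::-1]); print(n,get_calibration(n))
E
```

```text
{'time': 0.0, 'joint_positions': array([ 1.25541555,  0.33287735, -0.06471501,  1.4609818 ,  0.02159116,
        1.349867  , -0.0885075 ]), 'joint_vel': array([-0.0022669 ,  0.00138636, -0.00044858,  0.00194466, -0.00086914,
       -0.00029069,  0.00061152]), 'joint_torque': array([ 6.05611058e-04, -6.23240948e+01,  2.50679394e-02, -3.89901352e+01,
       -6.13962254e-02,  3.95716913e-02,  1.60578220e-04]), 'ee_pos': array([ 0.18028495, -0.5980479 ,  0.24073119]), 'eef_rot': array([ 8.02695636e-01, -5.96388463e-01, -5.92776698e-04, -4.07164961e-04]), 'ft_force': array([ 0.04874058, -0.16706183, -0.22773311]), 'torque': array([-0.00910706, -0.0425805 ,  0.06164327]), 'width': 0.08709826974361815}
top {'fx': 448.20683516103594, 'fy': 448.20683516103594, 'cx': 281.21007084737613, 'cy': 212.82390172342937, 'k1': -0.046754457480103415, 'R': array([[-0.06361387, -0.99797067,  0.00279454],
       [-0.97562808,  0.06159993, -0.21060696],
       [ 0.21000742, -0.01612396, -0.97756683]]), 't': array([-0.00724041,  0.58045605,  1.13402221])}
side {'fx': 382.1131956957795, 'fy': 382.1131956957795, 'cx': 282.30628453927704, 'cy': 205.68750704999724, 'k1': -0.08805023110945541, 'R': array([[-0.95082878, -0.30933305, -0.01541704],
       [-0.19842582,  0.64663086, -0.73654309],
       [ 0.23780626, -0.69726723, -0.6762149 ]]), 't': array([0.51761337, 0.21152022, 0.89512861])}
```

View pics/top0.png

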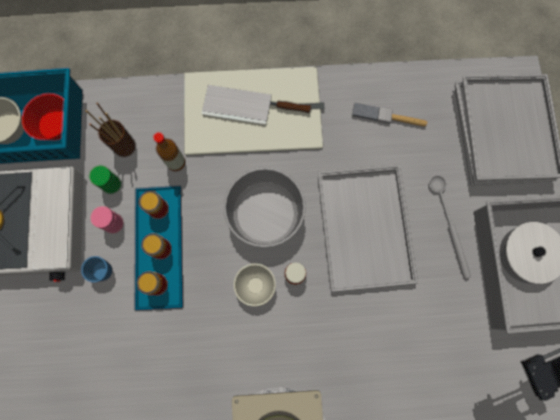

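View pics/side0.png

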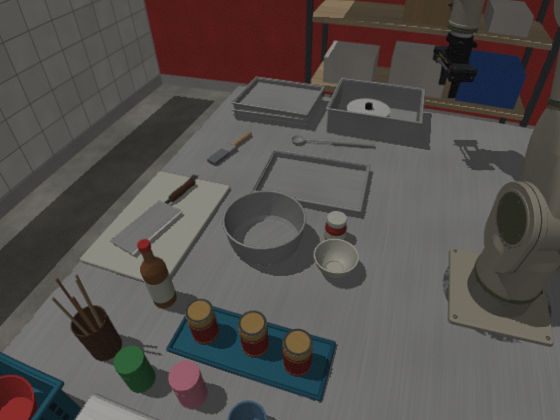

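The top view shows tin lids near (152,203), (155,244), (151,284), bowl mouth at about (265,208), refill tray at about (366,229), and the chilli jar at (295,272). The side view agrees, with the three tins at (202,320), (253,333), (298,352). Next I cast rays on the lids and rims.

```bash
cat > h.py <<'E'
from bench import *
import numpy as np, cv2
def ray(c,u,v):
    K=np.array([[c["fx"],0,c["cx"]],[0,c["fy"],c["cy"]],[0,0,1]])
    p=cv2.undistortPoints(np.array([[[u,v]]],float),K,np.array([c["k1"],0,0,0,0]))[0,0]
    R=np.array(c["R"]);return -R.T@np.array(c["t"]),R.T@np.array([p[0],p[1],1])
def onz(c,u,v,z):
    o,d=ray(c,u,v);return o+d*(z-o[2])/d[2]
def blobs(img,lo,hi,amin):
    m=cv2.inRange(cv2.cvtColor(img,cv2.COLOR_BGR2HSV),lo,hi)
    n,_,st,ce=cv2.connectedComponentsWithStats(m)
    return [(st[i],ce[i]) for i in range(1,n) if st[i][4]>=amin]
E
python3 - <<'E'
from h import *
for n in("top","side"):
    im=cv2.imread(f"pics/{n}0.png");c=get_calibration(n)
    for st,ce in blobs(im,(11,110,90),(25,255,255),60):
        print(n,st,ce.round(1),onz(c,*ce,.096).round(4))
im=cv2.imread("pics/top0.png");c=get_calibration("top")
for nm,pts,z in(("refill",[(319,171),(398,168),(414,283),(331,291)],.029),("bowl",[(226,208),(304,208),(265,172),(265,245)],.09),("teal",[(138,187),(181,187),(182,308),(135,309)],.012),("jar",[(295,272)],.075),("rice",[(255,285)],.055),("soy",[(158,138)],.2),("teacup",[(96,268)],.06)):
    P=np.array([onz(c,u,v,z) for u,v in pts]);print(nm,P[:,:2].round(3).tolist(),P.mean(0).round(3),[np.linalg.norm(P[i]-P[i-1]).round(3) for i in range(len(P))])
for z in(.0,):print("z",cv2.cvtColor(im,cv2.COLOR_BGR2HSV)[[203,244,284],[152,155,151]])
E
```

```text
top [393 115  33  11 164] [409.3 120. ] [ 0.8083 -0.409   0.096 ]
top [140 192  19  18 258] [149.  200.8] [0.6254 0.2994 0.096 ]
top [143 235  19  19 275] [151.8 243.8] [0.5113 0.2925 0.096 ]
top [138 273  19  19 284] [147.2 282.2] [0.4145 0.3046 0.096 ]
side [188 301  22  19 336] [198.6 310.1] [0.6236 0.3018 0.096 ]
side [241 313  23  20 373] [251.9 322.4] [0.5101 0.2945 0.096 ]
side [286 331  24  22 412] [297.5 341.6] [0.4129 0.3065 0.096 ]
refill [[0.699, -0.158], [0.694, -0.381], [0.372, -0.386], [0.366, -0.163]] [ 0.533 -0.272  0.029] [np.float64(0.333), np.float64(0.223), np.float64(0.322), np.float64(0.223)]
bowl [[0.595, 0.1], [0.582, -0.104], [0.686, -0.008], [0.491, 0.003]] [ 0.588 -0.002  0.09 ] [np.float64(0.141), np.float64(0.204), np.float64(0.142), np.float64(0.195)]
teal [[0.69, 0.355], [0.682, 0.233], [0.347, 0.236], [0.352, 0.362]] [0.517 0.296 0.012] [np.float64(0.338), np.float64(0.122), np.float64(0.335), np.float64(0.126)]
jar [[0.419, -0.069]] [ 0.419 -0.069  0.075] [np.float64(0.0)]
rice [[0.393, 0.036]] [0.393 0.036 0.055] [np.float64(0.0)]
soy [[0.755, 0.248]] [0.755 0.248 0.2  ] [np.float64(0.0)]
teacup [[0.462, 0.45]] [0.462 0.45  0.06 ] [np.float64(0.0)]
z [[ 21 187 179]
 [ 20 188 178]
 [ 21 191 172]]
```

Both views agree on the tins to within about 2 mm. They stand at (0.4135,0.3055), (0.511,0.2935) and (0.6245,0.3005). I'll first turn the jaw onto world -y, after which tool = (-dy,-dx,-dz), and then swing around the base.

>>> step_arm(commands=[[0,0,-0.02,0,0,0.147],[0,0,-0.02,0,0,0.147],[-0.04,-0.032,0,0,0,0],[-0.04,-0.032,0,0,0,0],[-0.04,-0.032,0,0,0,0],[-0.04,-0.032,0,0,0,0],[-0.04,-0.032,0,0,0,0],[-0.04,-0.032,0,0,0,0],[-0.04,-0.032,0,0,0,0],[-0.04,-0.032,0,0,0,0],[-0.04,-0.032,0,0,0,0],[-0.04,-0.032,0,0,0,0]], gripper=1)

```text
time: 1.3
ee_pos: [0.494, -0.2066, 0.2815]
eef_rot: [-0.707, 0.708, -0.0, -0.0]
ft_force: [1.1, -0.4, -0.5]
width: 0.0871
```

```bash
python3 -c "
from bench import *
s=read_state();print(s['joint_positions'].round(2),s['ee_pos'].round(4),s['eef_rot'].round(4))"
```

```text
[ 0.68  0.14 -0.41  1.62  0.06  1.39 -1.31] [ 0.494  -0.2066  0.2815] [-7.066e-01  7.076e-01 -0.000e+00 -1.000e-04]
```

>>> step_arm(commands=[[-0.042,0.005,0,0,0,0],[-0.042,0.006,0,0,0,0],[-0.042,0.007,0,0,0,0],[-0.042,0.007,0,0,0,0],[-0.042,0.007,0,0,0,0],[-0.042,0.007,0,0,0,0],[-0.042,0.007,0,0,0,0],[-0.042,0.007,0,0,0,0],[-0.042,0.007,0,0,0,0],[-0.042,0.007,0,0,0,0],[-0.042,0.007,0,0,0,0],[-0.042,0.007,0,0,0,0]])

```text
time: 2.5
ee_pos: [0.4123, 0.2971, 0.2815]
eef_rot: [-0.706, 0.708, -0.0, 0.0]
ft_force: [0.6, 0.4, 0.3]
width: 0.087
```

>>> step_arm(commands=[[0,0,0,0,0,0],[0,0,0,0,0,0]])

```text
time: 2.7
ee_pos: [0.4122, 0.2964, 0.2811]
eef_rot: [0.708, -0.707, -0.0, 0.0]
ft_force: [0.0, -1.4, -1.4]
width: 0.0874
```

```bash
python3 -c "
from h import *
s=read_state();c=get_calibration('wrist');cv2.imwrite('pics/w1.png',camera('wrist')[:,:,::-1])
print(s['joint_positions'].round(2),s['ee_pos'].round(4),s['eef_rot'].round(4),s['ft_force'])
im=cv2.imread('pics/w1.png')
for st,ce in blobs(im,(11,110,60),(25,255,255),300): print(st,ce.round(1),onz(c,*ce,.096).round(4))"
```

```text
[ 0.14  0.14 -0.92  1.67  0.11  1.39 -2.36] [0.4122 0.2964 0.2811] [ 7.075e-01 -7.067e-01 -4.000e-04  5.000e-04] [ 0.03891802 -1.3928866  -1.41423456]
[ 251   42   56   60 2617] [278.5  71.6] [0.5108 0.2925 0.096 ]
[ 239  161   52   52 2130] [264.6 186.7] [0.4135 0.3045 0.096 ]
[  46  258   37   67 1260] [ 60.4 291.3] [0.3094 0.5047 0.096 ]
[ 466  258   38   67 1269] [488.2 291.5] [0.3097 0.0869 0.096 ]
[ 243  334  317   24 4942] [410.8 347.9] [0.247  0.1571 0.096 ]
```

View pics/w1.png

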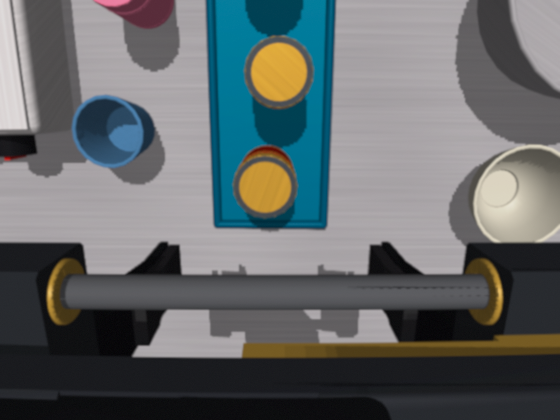

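The wrist view shows tin T1's lid at (265,187), which casts to (0.4135,0.3045), in agreement with the other views. I'll descend, grip and lift.

>>> step_arm(commands=[[-0.0085,-0.001,0.02,0,0,0],[0,0,0.03,0,0,0],[0,0,0.03,0,0,0],[0,0,0.03,0,0,0],[0,0,0.03,0,0,0],[0,0,0.03,0,0,0],[0,0,0.025,0,0,0],[0,0,0.018,0,0,0],[0,0,0.01,0,0,0],[0,0,0,0,0,0]])

```text
time: 3.75
ee_pos: [0.4139, 0.3027, 0.0576]
eef_rot: [-0.706, 0.708, -0.0, -0.001]
ft_force: [-0.5, -0.2, 0.9]
width: 0.0873
```

>>> step_arm(commands=[[0,0,0,0,0,0],[0,0,0,0,0,0],[0,0,0,0,0,0],[0,0,0,0,0,0],[0,0,0,0,0,0],[0,0,0,0,0,0]], gripper=0, grip_force=25)

```text
time: 4.35
ee_pos: [0.4141, 0.3045, 0.059]
eef_rot: [-0.707, 0.707, -0.0, 0.0]
ft_force: [-0.6, -0.1, 4.7]
width: 0.0594
```

>>> step_arm(commands=[[0,0,-0.01,0,0,0],[0,0,-0.02,0,0,0],[0,0,-0.02,0,0,0],[0,0,-0.01,0,0,0],[0,0,0,0,0,0],[0,0,0,0,0,0],[0,0,0,0,0,0],[0,0,0,0,0,0],[0,0,0,0,0,0]])

```text
time: 5.25
ee_pos: [0.4136, 0.3041, 0.118]
eef_rot: [-0.707, 0.707, 0.0, -0.0]
ft_force: [-0.5, -0.1, -2.2]
width: 0.0591
```

>>> step_arm(commands=[[0,0,0,0,0,0]])

```text
time: 5.35
ee_pos: [0.4137, 0.3042, 0.1182]
eef_rot: [-0.707, 0.708, 0.0, -0.0]
ft_force: [0.7, 0.0, -2.8]
width: 0.0589
```

>>> step_arm(commands=[[0,0,0,0,0,0]])

```text
time: 5.45
ee_pos: [0.4138, 0.3043, 0.1184]
eef_rot: [-0.707, 0.708, 0.0, -0.0]
ft_force: [0.4, -0.6, -2.6]
width: 0.0588
```

>>> step_arm(commands=[[0,0,0,0,0,0]])

```text
time: 5.55
ee_pos: [0.4138, 0.3043, 0.1185]
eef_rot: [-0.707, 0.708, -0.0, -0.0]
ft_force: [-0.8, 0.4, -2.7]
width: 0.0592
```

>>> step_arm(commands=[[0,0,0,0,0,0]])

```text
time: 5.65
ee_pos: [0.4139, 0.3042, 0.1185]
eef_rot: [-0.707, 0.708, -0.0, -0.0]
ft_force: [-0.4, -0.4, -2.1]
width: 0.0587
```

T1 hefts at about 2.5 N, so it is one of the light ones. I'll carry it to the refill tray's near half at (0.46,-0.272).

>>> step_arm(commands=[[0,0,-0.03,0,0,0],[0.01,0,-0.04,0,0,0],[0.027,-0.002,-0.04,0,0,0],[0.04,-0.003,0,0,0,0],[0.04,-0.003,0,0,0,0],[0.04,-0.003,0,0,0,0],[0.04,-0.003,0,0,0,0],[0.04,-0.003,0,0,0,0],[0.04,-0.003,0,0,0,0],[0.04,-0.003,0,0,0,0],[0.04,-0.004,0,0,0,0],[0.04,-0.004,0,0,0,0]])

```text
time: 6.85
ee_pos: [0.4443, -0.0944, 0.2287]
eef_rot: [-0.707, 0.707, -0.0, -0.0]
ft_force: [0.4, 0.9, -2.5]
width: 0.0588
```

>>> step_arm(commands=[[0.04,-0.004,0,0,0,0],[0.04,-0.004,0,0,0,0],[0.04,-0.004,0,0,0,0],[0.03,-0.003,0,0,0,0],[0.02,0,0,0,0,0],[0.01,0,0,0,0,0],[0,0,0,0,0,0],[0,0,0,0,0,0],[0,0,0,0,0,0],[0,0,0,0,0,0]])

```text
time: 7.85
ee_pos: [0.4594, -0.2718, 0.2288]
eef_rot: [0.707, -0.707, 0.0, -0.0]
ft_force: [0.5, -0.4, -1.3]
width: 0.0589
```

>>> step_arm(commands=[[0,0,0,0,0,0]])

```text
time: 7.95
ee_pos: [0.4593, -0.2722, 0.2287]
eef_rot: [-0.707, 0.707, -0.0, 0.0]
ft_force: [0.1, -1.1, -2.8]
width: 0.0592
```

>>> step_arm(commands=[[0,0,0,0,0,0]])

```text
time: 8.05
ee_pos: [0.4592, -0.2725, 0.2286]
eef_rot: [-0.707, 0.707, -0.0, -0.0]
ft_force: [0.2, 0.8, -1.9]
width: 0.0587
```

```bash
python3 -c "
from h import *
s=read_state();c=get_calibration('wrist');cv2.imwrite('pics/w2.png',camera('wrist')[:,:,::-1])
print(s['joint_positions'].round(2),s['ee_pos'].round(4),s['eef_rot'].round(4),s['ft_force'])"
```

```text
[ 0.75  0.16 -0.33  1.71  0.05  1.28 -1.16] [ 0.4592 -0.2725  0.2286] [-7.068e-01  7.074e-01 -1.000e-04 -0.000e+00] [ 0.24488573  0.82371644 -1.93543064]
```

View pics/w2.png

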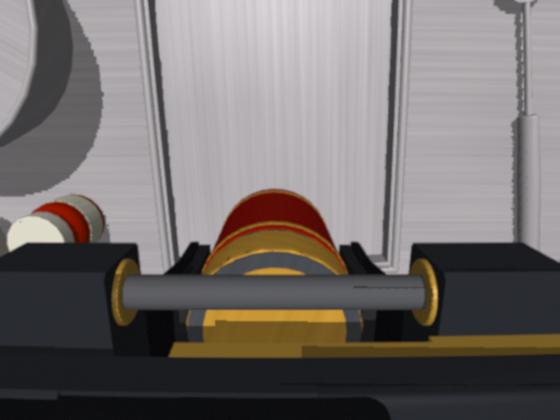

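The wrist view shows tin T1 upright in the jaws (about 275,250) and over the tray interior, with tray walls at columns 150 and 400. Lowering.

>>> step_arm(commands=[[0,0,0.03,0,0,0],[0,0,0.03,0,0,0],[0,0,0.03,0,0,0],[0,0,0.03,0,0,0],[0,0,0.02,0,0,0],[0,0,0.015,0,0,0],[0,0,0.008,0,0,0],[0,0,0.004,0,0,0],[0,0,0.003,0,0,0],[0,0,0.002,0,0,0],[0,0,0.001,0,0,0],[0,0,0,0,0,0]])

```text
time: 9.3
ee_pos: [0.4597, -0.2732, 0.057]
eef_rot: [-0.707, 0.708, -0.001, 0.0]
ft_force: [-3.1, 1.4, 7.2]
width: 0.0588
```

>>> step_arm(commands=[[0,0,0,0,0,0],[0,0,0,0,0,0],[0,0,0,0,0,0],[0,0,0,0,0,0],[0,0,0,0,0,0],[0,0,-0.02,0,0,0],[0,0,-0.03,0,0,0],[0,0,-0.03,0,0,0],[0,0,-0.04,0,0,0],[0,0,-0.04,0,0,0],[0,0,-0.02,0,0,0],[0,0,0,0,0,0]], gripper=1)

```text
time: 10.5
ee_pos: [0.4605, -0.2735, 0.2389]
eef_rot: [-0.707, 0.708, -0.003, 0.001]
ft_force: [-0.3, -0.3, -0.4]
width: 0.087
```

```bash
python3 -c "
from h import *
s=read_state();c=get_calibration('top');im=camera('top')[:,:,::-1].copy();cv2.imwrite('pics/t2.png',im);im2=camera('side')[:,:,::-1].copy();cv2.imwrite('pics/s2.png',im2)
print(s['ee_pos'].round(4),s['width'],s['ft_force'])
for n,i in(('top',im),('side',im2)):
  for st,ce in blobs(i,(11,110,90),(25,255,255),60): print(n,st,ce.round(1),onz(get_calibration(n),*ce,.094).round(4))"
```

```text
[ 0.4605 -0.2735  0.2389] 0.08697496560856477 [-0.31395934 -0.27337423 -0.40132361]
top [393 115  33  11 162] [409.4 120. ] [ 0.8091 -0.41    0.094 ]
top [140 192  19  18 259] [149.1 200.8] [0.6259 0.2999 0.094 ]
top [143 235  19  19 276] [151.8 243.9] [0.5116 0.2931 0.094 ]
top [369 253  14   7  63] [376.1 256.1] [ 0.4441 -0.2778  0.094 ]
side [331 160  15   9 102] [337.7 163.8] [ 0.4583 -0.2715  0.094 ]
side [188 301  22  19 335] [198.6 310.1] [0.6246 0.3008 0.094 ]
side [241 313  23  20 373] [251.9 322.4] [0.5106 0.2934 0.094 ]
```

T1 stands in the tray: the side view puts its lid at (0.458,-0.2715), with the top view partly hidden by the gripper. On to T2.

>>> step_arm(commands=[[-0.027,0,0,0,0,0],[-0.04,0,0,0,0,0],[-0.045,-0.004,0,0,0,0],[-0.045,-0.004,0,0,0,0],[-0.045,-0.004,0,0,0,0],[-0.045,-0.004,0,0,0,0],[-0.045,-0.005,0,0,0,0],[-0.045,-0.005,0,0,0,0],[-0.045,-0.005,0,0,0,0],[-0.045,-0.005,0,0,0,0],[-0.045,-0.005,0,0,0,0],[-0.045,-0.005,0,0,0,0]])

```text
time: 11.8
ee_pos: [0.5052, 0.2455, 0.2339]
eef_rot: [-0.707, 0.708, 0.0, -0.001]
ft_force: [0.7, -0.2, -0.2]
width: 0.087
```

>>> step_arm(commands=[[-0.03,-0.003,0,0,0,0],[-0.02,-0.001,0,0,0,0],[0,0,0,0,0,0],[0,0,0,0,0,0]])

```text
time: 12.2
ee_pos: [0.5093, 0.2938, 0.234]
eef_rot: [-0.707, 0.707, 0.0, -0.001]
ft_force: [0.3, -0.5, -0.4]
width: 0.0871
```

>>> step_arm(commands=[[0,-0.0015,0.02,0,0,0],[0,0,0.03,0,0,0],[0,0,0.03,0,0,0],[0,0,0.03,0,0,0],[0,0,0.03,0,0,0],[0,0,0.02,0,0,0],[0,0,0.01,0,0,0],[0,0,0.006,0,0,0],[0,0,0,0,0,0]])

```text
time: 13.1
ee_pos: [0.5114, 0.2935, 0.0594]
eef_rot: [-0.706, 0.708, -0.0, -0.0]
ft_force: [-0.4, 0.9, 0.2]
width: 0.0871
```

>>> step_arm(commands=[[0,0,0,0,0,0],[0,0,0,0,0,0],[0,0,0,0,0,0],[0,0,0,0,0,0],[0,0,0,0,0,0],[0,0,0,0,0,0]], gripper=0, grip_force=25)

```text
time: 13.7
ee_pos: [0.5116, 0.294, 0.0599]
eef_rot: [-0.707, 0.708, -0.0, 0.0]
ft_force: [-0.6, -1.0, 4.1]
width: 0.059
```

>>> step_arm(commands=[[0,0,-0.01,0,0,0],[0,0,-0.02,0,0,0],[0,0,-0.02,0,0,0],[0,0,-0.01,0,0,0],[0,0,0,0,0,0],[0,0,0,0,0,0],[0,0,0,0,0,0],[0,0,0,0,0,0],[0,0,0,0,0,0]])

```text
time: 14.6
ee_pos: [0.5111, 0.294, 0.1189]
eef_rot: [-0.707, 0.707, 0.0, -0.0]
ft_force: [-0.0, -0.1, -2.0]
width: 0.0591
```

>>> step_arm(commands=[[0,0,0,0,0,0]])

```text
time: 14.7
ee_pos: [0.5112, 0.2941, 0.1192]
eef_rot: [-0.707, 0.708, 0.0, -0.0]
ft_force: [-0.4, -0.3, -1.8]
width: 0.0589
```

>>> step_arm(commands=[[0,0,0,0,0,0]])

```text
time: 14.8
ee_pos: [0.5113, 0.2941, 0.1194]
eef_rot: [-0.707, 0.708, 0.0, -0.0]
ft_force: [-0.2, 0.3, -1.0]
width: 0.0589
```

>>> step_arm(commands=[[0,0,0,0,0,0]])

```text
time: 14.9
ee_pos: [0.5114, 0.2941, 0.1195]
eef_rot: [-0.707, 0.708, -0.0, -0.0]
ft_force: [-0.4, -0.7, -0.9]
width: 0.0593
```

>>> step_arm(commands=[[0,0,0,0,0,0]])

```text
time: 15.0
ee_pos: [0.5113, 0.2941, 0.1195]
eef_rot: [-0.707, 0.708, -0.0, -0.0]
ft_force: [0.0, -0.0, -1.8]
width: 0.0587
```

T2 weighs about 1.5 N, so it is light as well. Carrying it to (0.605,-0.272).

>>> step_arm(commands=[[0,0,-0.03,0,0,0],[0.01,0,-0.04,0,0,0],[0.026,-0.004,-0.04,0,0,0],[0.04,-0.007,0,0,0,0],[0.04,-0.007,0,0,0,0],[0.04,-0.007,0,0,0,0],[0.04,-0.007,0,0,0,0],[0.04,-0.007,0,0,0,0],[0.04,-0.007,0,0,0,0],[0.04,-0.007,0,0,0,0],[0.04,-0.007,0,0,0,0],[0.04,-0.007,0,0,0,0]])

```text
time: 16.2
ee_pos: [0.5779, -0.1036, 0.2297]
eef_rot: [-0.707, 0.708, -0.0, 0.0]
ft_force: [0.7, 0.4, -1.7]
width: 0.0585
```

>>> step_arm(commands=[[0.04,-0.007,0,0,0,0],[0.04,-0.007,0,0,0,0],[0.04,-0.008,0,0,0,0],[0.03,-0.005,0,0,0,0],[0.015,0,0,0,0,0],[0.005,0,0,0,0,0],[0,0,0,0,0,0],[0,0,0,0,0,0]])

```text
time: 17.0
ee_pos: [0.605, -0.2699, 0.2298]
eef_rot: [0.707, -0.707, -0.0, -0.0]
ft_force: [-0.7, 0.6, -0.8]
width: 0.0593
```

>>> step_arm(commands=[[0,0,0,0,0,0],[0,0,0,0,0,0]])

```text
time: 17.2
ee_pos: [0.6049, -0.2708, 0.2299]
eef_rot: [0.707, -0.707, 0.0, -0.0]
ft_force: [0.2, -0.7, -1.5]
width: 0.0588
```

>>> step_arm(commands=[[0,0,0.03,0,0,0],[0,0,0.03,0,0,0],[0,0,0.03,0,0,0],[0,0,0.03,0,0,0],[0,0,0.02,0,0,0],[0,0,0.015,0,0,0],[0,0,0.008,0,0,0],[0,0,0.004,0,0,0],[0,0,0.003,0,0,0],[0,0,0.002,0,0,0],[0,0,0.001,0,0,0],[0,0,0,0,0,0]])

```text
time: 18.4
ee_pos: [0.6052, -0.2721, 0.0579]
eef_rot: [-0.707, 0.708, -0.001, 0.0]
ft_force: [-2.8, 0.7, 5.0]
width: 0.0591
```

Contact at 5 N. Release, rise, then back towards T3 (0.6245,0.3005) at safe height.

>>> step_arm(commands=[[0,0,0,0,0,0],[0,0,0,0,0,0],[0,0,0,0,0,0],[0,0,0,0,0,0],[0,0,0,0,0,0],[0,0,-0.02,0,0,0],[0,0,-0.03,0,0,0],[0,0,-0.03,0,0,0],[0,0,-0.04,0,0,0],[0,0,-0.04,0,0,0],[0,0,-0.02,0,0,0],[0,0,0,0,0,0]], gripper=1)

```text
time: 19.6
ee_pos: [0.6061, -0.2722, 0.2406]
eef_rot: [-0.707, 0.708, -0.003, 0.001]
ft_force: [0.5, 0.3, 0.3]
width: 0.0867
```

>>> step_arm(commands=[[-0.027,0,0,0,0,0],[-0.04,0,0,0,0,0],[-0.045,-0.001,0,0,0,0],[-0.045,-0.002,0,0,0,0],[-0.045,-0.002,0,0,0,0],[-0.045,-0.002,0,0,0,0],[-0.045,-0.002,0,0,0,0],[-0.045,-0.002,0,0,0,0],[-0.045,-0.002,0,0,0,0],[-0.045,-0.002,0,0,0,0],[-0.045,-0.002,0,0,0,0],[-0.045,-0.002,0,0,0,0]])

```text
time: 20.8
ee_pos: [0.6239, 0.2465, 0.2354]
eef_rot: [-0.707, 0.708, 0.0, -0.001]
ft_force: [0.9, -0.1, 0.5]
width: 0.0871
```

>>> step_arm(commands=[[-0.03,-0.001,0,0,0,0],[-0.02,0,0,0,0,0],[-0.005,0,0,0,0,0],[0,0,0,0,0,0],[0,0,0,0,0,0]])

```text
time: 21.3
ee_pos: [0.6259, 0.2982, 0.2361]
eef_rot: [-0.706, 0.708, -0.0, -0.0]
ft_force: [-0.0, -0.7, -0.2]
width: 0.0869
```

```bash
python3 -c "
from h import *
s=read_state();im2=camera('side')[:,:,::-1].copy();cw=get_calibration('wrist');w=camera('wrist')[:,:,::-1].copy();im=camera('top')[:,:,::-1].copy();cv2.imwrite('pics/t3.png',im);cv2.imwrite('pics/w3.png',w)
print(s['ee_pos'].round(4),s['joint_positions'].round(2),s['ft_force'])
for n,i,z in(('top',im,.094),('side',im2,.094)):
  for st,ce in blobs(i,(11,110,90),(25,255,255),60): print(n,st,ce.round(1),onz(get_calibration(n),*ce,z).round(4))
for st,ce in blobs(w,(11,110,60),(25,255,255),300): print(st,ce.round(1),onz(cw,*ce,.096).round(4))"
```

```text
[0.6259 0.2982 0.2361] [-0.09  0.57 -0.66  1.23  0.34  1.45 -2.28] [-0.02812907 -0.67175317 -0.22075235]
top [393 115  33  11 164] [409.2 120. ] [ 0.8091 -0.4094  0.094 ]
top [359 187  18  18 254] [367.5 195.3] [ 0.6047 -0.2725  0.094 ]
top [365 241  19  19 276] [373.9 250.1] [ 0.4598 -0.2736  0.094 ]
side [284 152  15   8  95] [290.8 155.6] [ 0.6038 -0.2712  0.094 ]
side [331 160  15   9 101] [337.7 163.8] [ 0.4585 -0.2713  0.094 ]
side [188 301  22  19 335] [198.6 310.1] [0.6246 0.3008 0.094 ]
[ 306    0   89   57 4013] [347.6  23.7] [0.7527 0.2457 0.096 ]
[241 160  63  26 374] [272.7 168.4] [0.6508 0.2985 0.096 ]
[ 242  174   60   58 2757] [271.2 202.3] [0.6242 0.2998 0.096 ]
[  46  258   38   67 1235] [ 60.9 291.1] [0.5478 0.4775 0.096 ]
[ 466  258   37   67 1245] [487.8 291.1] [0.5464 0.1175 0.096 ]
[ 243  334  317   24 5067] [412.6 348.1] [0.4921 0.1764 0.096 ]
```

View pics/t3.png

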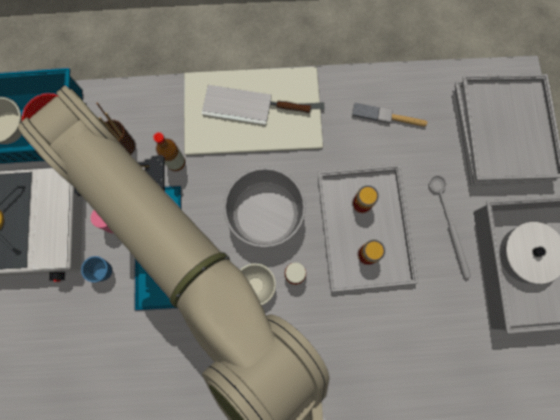

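Both placed tins stand in the refill tray at (367,195) and (374,250), with nothing else disturbed. The wrist view gives T3 at (0.624,0.300). The wrist camera must miss the soy bottle, so I check where it sits.

```bash
python3 -c "
from h import *
s=read_state();c=get_calibration('wrist');print((-np.array(c['R']).T@c['t']-s['ee_pos']).round(3))
i=cv2.imread('pics/t3.png')
for st,ce in blobs(i,(0,150,90),(6,255,255),10)+blobs(i,(172,150,90),(180,255,255),10): print(st,ce,onz(get_calibration('top'),*ce,.195).round(3))
i=cv2.imread('pics/side0.png')
for st,ce in blobs(i,(0,150,90),(6,255,255),10)+blobs(i,(172,150,90),(180,255,255),10):
  if st[0]<200 and 200<st[1]<270: print(st,ce,onz(get_calibration('side'),*ce,.195).round(3))"
```

```text
[ 0.069 -0.001  0.144]
[ 22  95  35  25 200] [ 36.275 105.295] [0.868 0.56  0.195]
[154 133  10  10  79] [158.35443038 137.43037975] [0.759 0.248 0.195]
[24 94 31 19 55] [36.87272727 99.45454545] [0.884 0.56  0.195]
[137 240  12   9  81] [142.74074074 243.83950617] [0.76  0.249 0.195]
```

>>> step_arm(commands=[[-0.002,0.002,0.02,0,0,0],[0,0,0.03,0,0,0],[0,0,0.03,0,0,0],[0,0,0.03,0,0,0],[0,0,0.03,0,0,0],[0,0,0.02,0,0,0],[0,0,0.01,0,0,0],[0,0,0.006,0,0,0],[0,0,0,0,0,0]])

```text
time: 22.35
ee_pos: [0.6236, 0.3016, 0.0607]
eef_rot: [-0.707, 0.708, -0.0, 0.0]
ft_force: [-0.2, -0.7, 0.2]
width: 0.0866
```

>>> step_arm(commands=[[0,0,0,0,0,0],[0,0,0,0,0,0],[0,0,0,0,0,0],[0,0,0,0,0,0],[0,0,0,0,0,0],[0,0,0,0,0,0]], gripper=0, grip_force=35)

```text
time: 22.95
ee_pos: [0.6238, 0.3013, 0.061]
eef_rot: [-0.706, 0.708, -0.001, -0.0]
ft_force: [-0.7, -4.6, 5.4]
width: 0.0586
```

>>> step_arm(commands=[[0,0,-0.01,0,0,0],[0,0,-0.02,0,0,0],[0,0,-0.02,0,0,0],[0,0,-0.01,0,0,0],[0,0,0,0,0,0],[0,0,0,0,0,0],[0,0,0,0,0,0],[0,0,0,0,0,0],[0,0,0,0,0,0]])

```text
time: 23.85
ee_pos: [0.6231, 0.3019, 0.1198]
eef_rot: [-0.707, 0.708, 0.0, -0.0]
ft_force: [0.3, 0.7, -4.0]
width: 0.0586
```

>>> step_arm(commands=[[0,0,0,0,0,0]])

```text
time: 23.95
ee_pos: [0.6232, 0.3019, 0.1201]
eef_rot: [-0.707, 0.708, 0.0, -0.0]
ft_force: [-0.1, -0.0, -4.1]
width: 0.0588
```

>>> step_arm(commands=[[0,0,0,0,0,0]])

```text
time: 24.05
ee_pos: [0.6233, 0.302, 0.1204]
eef_rot: [-0.707, 0.708, -0.0, -0.0]
ft_force: [-0.5, 0.0, -4.8]
width: 0.0588
```

>>> step_arm(commands=[[0,0,0,0,0,0]])

```text
time: 24.15
ee_pos: [0.6233, 0.302, 0.1205]
eef_rot: [-0.707, 0.708, -0.0, -0.0]
ft_force: [-0.7, 0.3, -4.3]
width: 0.0584
```

T3 is the full tin at about 4.3 N, against 2.5 and 1.5 N for the others. Moving it over the bowl at (0.588,-0.002).

>>> step_arm(commands=[[0,0,-0.03,0,0,0],[0,0,-0.04,0,0,0],[0.02,0.002,-0.035,0,0,0],[0.035,0.004,-0.01,0,0,0],[0.04,0.005,0,0,0,0],[0.04,0.005,0,0,0,0],[0.04,0.005,0,0,0,0],[0.04,0.005,0,0,0,0],[0.04,0.005,0,0,0,0],[0.03,0.004,0,0,0,0],[0.015,0,0,0,0,0],[0.004,0,0,0,0,0]])

```text
time: 25.35
ee_pos: [0.588, -0.004, 0.2357]
eef_rot: [-0.706, 0.709, -0.0, -0.0]
ft_force: [0.3, 0.5, -4.0]
width: 0.0587
```

>>> step_arm(commands=[[0,0,0,0,0,0],[0,0,0,0,0,0],[0,0,0,0,0,0],[0,0,0,0,0,0],[0,0,0,0,0,0],[0,0,0,0,0,0],[0,0,0,0,0,0],[0,0,0,0,0,0]])

```text
time: 26.15
ee_pos: [0.588, -0.002, 0.2355]
eef_rot: [-0.707, 0.708, -0.0, -0.0]
ft_force: [-0.2, 0.2, -3.7]
width: 0.0587
```

```bash
python3 -c "
from h import *
s=read_state();im2=camera('side')[:,:,::-1].copy();cv2.imwrite('pics/s4.png',im2)
im=camera('top')[:,:,::-1].copy();cv2.imwrite('pics/t4.png',im)
print(s['ee_pos'].round(4),s['joint_vel'].round(3),s['ft_force'],s['width'])
for n,i in(('top',im),('side',im2)):
  for st,ce in blobs(i,(11,110,90),(25,255,255),40): print(n,st,ce.round(1),onz(get_calibration(n),*ce,.094).round(4))
  cv2.imwrite('pics/c4.png',np.hstack([cv2.resize(im,(400,300)),cv2.resize(im2,(400,300))]))"
```

```text
[ 0.588  -0.002   0.2355] [ 0.003 -0.001 -0.     0.001 -0.001  0.002 -0.   ] [-0.21872744  0.17443362 -3.72321336] 0.05866580647819492
top [393 115  33  11 163] [409.5 120. ] [ 0.809  -0.4103  0.094 ]
top [359 187  18  18 254] [367.5 195.3] [ 0.6047 -0.2725  0.094 ]
top [365 241  19  19 277] [373.9 250. ] [ 0.4599 -0.2737  0.094 ]
side [284 152  15   9  96] [290.8 155.6] [ 0.6037 -0.271   0.094 ]
side [331 160  15   9 102] [337.7 163.9] [ 0.4584 -0.2712  0.094 ]
```

View pics/c4.png

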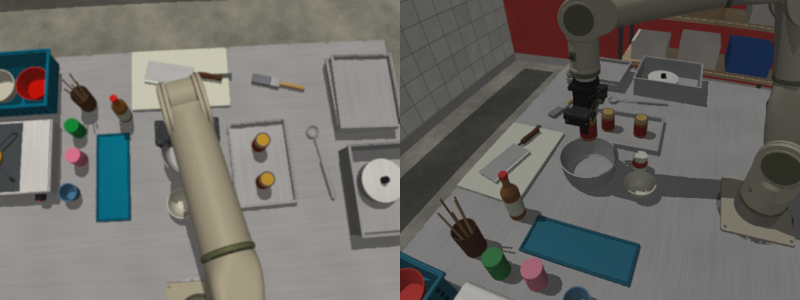

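The tin is held upright and still above the bowl (side half, around (588,130)), both others stand in the tray, and the bystanders are in place. Handing in.

```bash
python3 -c "
from bench import *
print(close_job())"
```

```text
the job is handed in; nothing more can be done
None
```

I found the full tin by hefting and handed the job in with it held over the middle of the mixing bowl. The two lighter tins stand upright in the refill tray. No verdict was reported.

- **Hefting:** The near, middle and far tins on the teal tray read about 2.3–2.5 N, 1.5 N and 4.2 N, with wrist force noise of about 0.5 N. The far tin is therefore the full one.
- **Lighter tins:** Both were lowered until they touched the tray floor, at about 5–7 N, then released. Two camera views agree to about 2 mm that they stand at (0.460, -0.273) and (0.605, -0.272), inside the tray.
- **Full tin:** At hand-in the gripper was at (0.588, -0.002, 0.2355), on my measured bowl axis, with the tin's underside about 85 mm above the rim. It was still, the wrist read about -3.7 N, and the jaws were 58.7 mm apart at a 35 N grip.
- **Other things on the table:** They looked unmoved in the last top and side pictures. I checked that by eye only, and the arm hid part of the rice bowl and chilli jar in the top view.

No check failed. The job took about 26 s of robot time and 6 of the 10 pictures.

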